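# Sweep ceramic shards off the mending board into the catch tray

## Task

Push the loose catch tray up until its long side is flush against the side of the wooden mending board, then use the scraper block to sweep all five broken ceramic shards off the board into the tray; the shards are sharp, so never touch them with the gripper itself. Finish by standing the scraper block upright, rubber face down, on the cleared board and letting go, with the tray still flush and all the shards in it. Leave the little jar on the board and the charcoal, dish and brush around it alone.

Things in the scene. Friction and masses are not known exactly. Their poses are not given: they have to be found in the camera images.
- board: Fixed brown wooden mending board, a slab 220 (its x) x 260 (its y) x 30 mm high, turned by up to 0.18 rad about vertical. Origin: centre of its underside, on the table; its top is 30 mm above the table. The tray lies off one of its two y ends (either one), the scraper off the other.
- tray: Loose bare aluminium open tray, 170 (its x) x 100 (its y) x 27 mm high, walls and floor 4 mm thick, 0.25 kg, slides on the table. Origin: centre of its underside. At the start it lies 20 to 70 mm off one y end of the board, a little askew. Flush against that end its centre is 180 mm from the board's centre along the board's y, and its rim is 3 mm below the board's top.
- scraper: Loose pale wooden scraper block, about 0.16 kg, standing on the table on its black rubber face: a foot 120 (its x) x 40 (its y) x 20 mm high, and on it an upright grip rib 80 (its x) x 18 (its y) mm, reaching from 20 to 64 mm height. Origin: centre of its underside; z up. Its long faces (the +y and -y faces) do the sweeping.
- shard0: White ceramic shard, irregular, about 21 x 17 mm and 9 mm thick, about 12 g, lying flat on the board at the start (one of five alike, all within 65 mm of the board's centre line along its y and between 50 mm nearer and 20 mm farther along its x). Origin: its centre, 4.5 mm above what it lies on.
- shard1: White ceramic shard, irregular, about 21 x 17 mm and 9 mm thick, about 12 g, lying flat on the board at the start (one of five alike, all within 65 mm of the board's centre line along its y and between 50 mm nearer and 20 mm farther along its x). Origin: its centre, 4.5 mm above what it lies on.
- shard2: White ceramic shard, irregular, about 21 x 17 mm and 9 mm thick, about 12 g, lying flat on the board at the start (one of five alike, all within 65 mm of the board's centre line along its y and between 50 mm nearer and 20 mm farther along its x). Origin: its centre, 4.5 mm above what it lies on.
- shard3: White ceramic shard, irregular, about 21 x 17 mm and 9 mm thick, about 12 g, lying flat on the board at the start (one of five alike, all within 65 mm of the board's centre line along its y and between 50 mm nearer and 20 mm farther along its x). Origin: its centre, 4.5 mm above what it lies on.
- shard4: White ceramic shard, irregular, about 21 x 17 mm and 9 mm thick, about 12 g, lying flat on the board at the start (one of five alike, all within 65 mm of the board's centre line along its y and between 50 mm nearer and 20 mm farther along its x). Origin: its centre, 4.5 mm above what it lies on.
- pot: Small brown glass jar with white lid, 36 mm diameter, 36 mm high, standing on the far strip of the board (about 86 mm along the board's x from its centre). To be left alone. Origin: centre of its underside.
- charcoal: Black lump of charcoal, 36 mm across, 28 mm high, on the table beyond a far corner of the board. To be left alone. Origin: centre of its underside.
- dish: Small pale green bowl, 64 mm across, 24 mm high, on the table beyond the other far corner of the board. To be left alone. Origin: centre of its underside.
- brush: Brush 190 mm long with black handle, lying on the table beyond the board. To be left alone. Origin: underside near its middle.
Not all that is in view belongs to the job. Of the things shaped like the tray, the aluminium one is meant.

How it is judged:
By the outcome, as a careful person would: the job done as asked, in the order asked, and still so for the second after the job is handed in, with the robot touching nothing.
It also fails if it takes over 56 s, if anything falls off the work surface, if the arm or the gripper's body presses on something with over 40 N, if the wrist force passes 120 N, or if a joint passes its speed limit or range.

## Robot

A 6-joint arm with a two-finger parallel gripper is mounted at the origin on the work surface. World frame = base frame: x ahead of the robot, y to its left, z up, the work surface at z = 0. Lengths are in m, angles in rad, forces in N, time in s.
With the tool pointing down it reaches from about 0.275 to 1 m from the base axis. Payload 8.4 kg.
Tool frame: the origin (TCP) lies on the centre line of the jaws, within the pads' length; the fingertips stand 8 mm ahead of it and the grasp point (between the pads) lies 11 mm behind it (r.finger_overhang is the distance from the TCP to the fingertips, in m); z points along the fingers, y is the line along which they close (so a half turn about z gives the same grasp; the last joint's range is limited). The gripper opens to 85 mm and grips with 20 to 120 N. Pads are 22 mm wide; open, the fingers measure 114 mm over their backs; the gripper's body (76 mm by 85 mm) begins 54 mm behind the grasp point. The pads swing forward as they close: fully open they stand 13 mm farther back than shut.
Start: joints at [-1.222, 0.353, 1.633, -0, 1.155, -0.002], TCP at [0.215, -0.587, 0.239] pointing down, gripper open.
Joint ranges: [-2.63, 2.63], [-0.92, 2.1], [0.06, 2.66], [-1.3, 4.44], [0, 2.69], [-3.02, 3.02]. Speed limits (rad/s): [2.22, 2.22, 2.79, 3.14, 3.14, 3.14].

## Interface

Orientations are given as a unit quaternion [x, y, z, w].
In Python, from station import r gives the robot as it stands.
- The arm moves only by the tool play_rows, never from a script. Its argument "increments" is a list of rows, each an object of numbers: "x", "y", "z": the shift along the world's x, y, z in m; "spin": the turn about the world's z in rad; "grip": the closure, from -1 (fully open) to 1 (shut). In form: [{"x": .., "y": .., "z": .., "spin": .., "grip": ..}, ...]. A call has exactly 10 rows; each row is the pose to reach, as a shift and turn from the pose commanded when the call began; what a row does not reach only later rows make up. A row lasts 1/8 s, in which the tool goes at most 62.5 mm and 10.7 degrees, less where a joint would pass 70% of its speed; a pose out of reach is approached as far as the arm can. A call with a gripper value outside its range is refused whole. The fingers move at their own pace and stop on an object; "force" is the grip in N (left out, the last holds). Time passes only in rows, so rows that repeat a pose let the fingers close, or fill a call up. It gives the time, the measured TCP pose, the force, the opening and the grip force at its end, in the units of the state.
- r.sense(): the state, without advancing time (a new reading comes with each control period).
- r.get_image(name): name is "scene" or "top"; returns a dict with "frame" (384x512x3 uint8, red, green, blue), "range_z" (384x512 float32, m along the optical axis (not along the pixel's ray), 0 where there is no reading), "mtx" (3x3 intrinsics, pixels), "R" (3x3) and "t" (3): a world point X has camera coordinates R X + t. Camera axes: x right, y down, z forward; pixel columns grow to the right and rows downward; lengths in m; the calibration is good to about 2 mm. A picture is of the moment at which its call begins.
- r.hand_in(): hands the job in; it is judged then, once.
Trained networks look in the newest picture that a camera, given by its name, has taken for a name from the list of things; names that differ only in an ending like _2 or _b are one class to them, and where a whole thing is asked for, a point or a joint stands for the part that bears it (a point fixed in the world has none). Each returns a list of dicts, best first, with "score" (0 to 1); they miss things now and then, are a little off and sometimes report something else, mostly with a low value. They report only what shows in the picture. A call takes as long as a camera call. They do not tell look-alikes from the thing itself.
- r.look_for(camera, target): "centre" ([column, row] in pixels, amid what is visible of it).
The state is a dict: "clock": time; "qpos": joint angles; "qvel": joint speeds; "effort": joint torques, N m; "eef_pos": TCP position; "orientation": TCP orientation; "force": force on the tool from outside, world axes, zero at the start; "torque": the same for the moment, N m; "gripper_width": opening from 0.0 (shut) to 1.0 (fully open); "finger_force": force on a finger pad.
Only numpy, scipy, OpenCV 4.12 (cv2) and the standard library are available. Lean on these libraries where they do the work, as an engineer would, in place of code of your own. Each camera call takes 0.05 s, during which the arm holds its last target. There are 200 camera calls.

## Working session

There is one attempt and no reset: what is moved stays moved. The work goes in short steps, Python scripts to look and compute and a tool call to move; the robot and the scene stay as the last step left them, time stands still between calls to the robot, and variables do not carry over. Pictures are saved under pics/ and viewed, at most 10 in all, crops included, and the job is handed in when it is done.

Besides the shell and the picture viewer there is one more tool, called after "Call:" by a JSON object that holds its "name" and its "arguments". play_rows: Moves the arm, as the interface text tells. Its arguments: {"type":"object","properties":{"increments":{"type":"array"},"force":{"type":"number"}},"required":["increments"]}

```bash
mkdir -p pics; ls
cat > h.py <<'E'
from station import r
import numpy as np, cv2
def world(im,u,v,z=None):
    K,R,t=im["mtx"],im["R"],im["t"]
    ray=np.linalg.inv(K)@np.array([u,v,1.0])
    if z is None:
        d=im["range_z"][int(round(v)),int(round(u))]; return R.T@(ray*d-t)
    c=-R.T@t; w=R.T@ray; return c+w*(z-c[2])/w[2]
def cloud(im):
    K,R,t=im["mtx"],im["R"],im["t"]
    v,u=np.mgrid[:384,:512]; d=im["range_z"]
    p=np.stack([(u-K[0,2])/K[0,0]*d,(v-K[1,2])/K[1,1]*d,d],-1)
    return (p-t)@R
E
python3 - <<'E'
from h import *
a=r.get_image("top"); b=r.get_image("scene")
for n,i in(("top",a),("scene",b)):
    cv2.imwrite(f"pics/{n}0.png",cv2.resize(i["frame"][:,:,::-1],(800,600),interpolation=cv2.INTER_CUBIC))
for n in "board tray scraper shard0 pot charcoal dish brush".split():
    for o in r.look_for("top",n):
        u,v=o["centre"]; print(n,round(o["score"],2),np.round([u,v]),np.round(world(a,u,v),3))
print(-a["R"].T@a["t"],r.sense())
E
```

```text
pics
board 0.79 [254. 214.] [ 0.481 -0.02   0.027]
board 0.27 [320. 166.] [ 0.629 -0.232  0.03 ]
tray 0.93 [381. 280.] [ 0.267 -0.418  0.003]
tray 0.67 [324. 218.] [ 0.467 -0.243  0.006]
scraper 0.75 [186. 203.] [0.515 0.187 0.061]
scraper 0.71 [324. 216.] [ 0.471 -0.244  0.006]
pot 0.48 [279. 190.] [ 0.554 -0.098  0.068]
charcoal 0.67 [321. 168.] [ 0.625 -0.234  0.033]
dish 0.81 [212. 162.] [0.65  0.113 0.007]
brush 0.66 [245. 115.] [0.797 0.004 0.02 ]
brush 0.57 [320. 165.] [ 0.634 -0.23   0.028]
[ 0.44141236 -0.04978723  1.47750943] {'clock': 0.5, 'qpos': array([-1.22240648e+00,  3.53064640e-01,  1.63344090e+00, -2.68475120e-06,
        1.15519841e+00, -2.41025712e-03]), 'qvel': array([-0.0017091 , -0.00154377, -0.00164783,  0.00025825, -0.00031301,
       -0.00192768]), 'effort': array([ 5.12045171e-04, -6.04696798e+01, -3.42183065e+01,  1.15522434e-04,
        2.36023567e-03,  9.56578083e-05]), 'eef_pos': array([ 0.21476559, -0.58691556,  0.23922304]), 'orientation': array([ 9.84656712e-01,  1.74502597e-01, -1.07888264e-05, -5.46088198e-05]), 'force': array([-0.30125607, -0.23963677, -0.35763906]), 'torque': array([-0.00578961,  0.00299059, -0.03676084]), 'finger_force': 0.0, 'gripper_width': 1.0025089023116869}
```

View pics/top0.png

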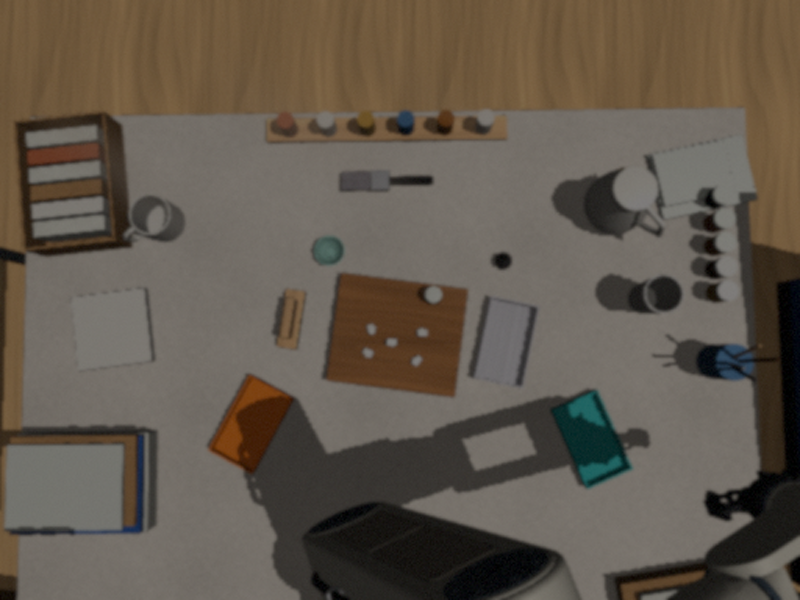

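View pics/scene0.png

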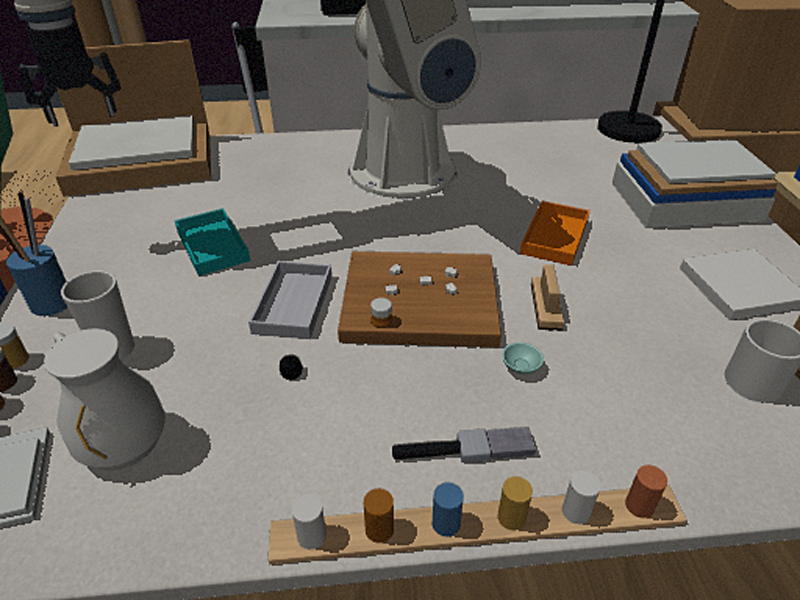

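The top picture (800x600 px) shows the board at (398,334) with five white shards around (370–423, 328–362) and the jar at (432,294). The scraper is at (291,319) and the charcoal at (502,260).

Three things are tray-shaped: grey metal at (503,341), teal at (590,438) and orange at (252,423). The grey one is meant, because it is bare aluminium and lies just off the board's y end. I'll confirm that in a crop and measure poses.

```bash
cat >> h.py <<'E'
def rect(P,m,lo,hi,box):
    """min-area rect of cloud points with lo<z<hi in box (x0,x1,y0,y1)"""
    q=m&(P[...,2]>lo)&(P[...,2]<hi)&(P[...,0]>box[0])&(P[...,0]<box[1])&(P[...,1]>box[2])&(P[...,1]<box[3])
    p=P[q]; 
    (c,s,an)=cv2.minAreaRect((p[:,:2]*1000).astype(np.float32))
    return len(p),np.round(c,1),np.round(s,1),round(an,2),np.round(np.median(p[:,2])*1000,1)
def shards(im,ztop=0.039):
    f=im["frame"].astype(int); P=cloud(im)
    m=((f.min(2)>110)&(f.max(2)-f.min(2)<40)).astype(np.uint8)
    n,l,s,c=cv2.connectedComponentsWithStats(m)
    return [(np.round(c[i]*800/512),s[i][4],np.round(world(im,*c[i],ztop)*1000)) for i in range(1,n) if 5<s[i][4]<150]
E
python3 - <<'E'
from h import *
a=r.get_image("top"); P=cloud(a); m=a["range_z"]>0
print("board",rect(P,m,.022,.045,(.3,.62,-.158,.125)))
print("tray",rect(P,m,.012,.04,(.36,.6,-.34,-.165)))
print("trayall",rect(P,m,.003,.04,(.36,.6,-.34,-.165)))
print("scr all",rect(P,m,.010,.08,(.4,.62,.13,.26)))
print("scr rib",rect(P,m,.045,.08,(.4,.62,.13,.26)))
f=a["frame"]; print(f[209,238],f[214,250],f[230,200])
for s in shards(a): 
    if .35<s[2][0]/1000<.65 and abs(s[2][1]+20)<160: print(s)
for n in ("shard1","shard2"): print([(np.round(o["centre"]),o["score"]) for o in r.look_for("top",n)])
cv2.imwrite("pics/top1.png",cv2.resize(f[165:265,170:350,::-1],None,fx=4.4,fy=4.4,interpolation=cv2.INTER_CUBIC))
E
```

```text
board (5658, array([481.8, -21.5]), array([260.1, 220.1]), 81.95, np.float64(30.6))
tray (306, array([ 464.4, -241.2]), array([100.8, 170.4]), 77.08, np.float64(26.5))
trayall (1969, array([ 480.2, -252.4]), array([239.3, 174.7]), 0.03, np.float64(6.0))
scr all (499, array([496.3, 204.1]), array([109. , 161.4]), 84.54, np.float64(23.1))
scr rib (170, array([516.3, 193.9]), array([18.1, 79.3]), 80.34, np.float64(63.4))
[119 116 113] [81 52 29] [119 113 107]
(array([433., 294.]), np.int32(45), array([560., -95.,  39.]))
(array([371., 329.]), np.int32(8), array([492.,  30.,  39.]))
(array([422., 332.]), np.int32(7), array([485., -71.,  39.]))
(array([391., 342.]), np.int32(10), array([466., -10.,  39.]))
(array([368., 353.]), np.int32(10), array([445.,  38.,  39.]))
(array([416., 360.]), np.int32(12), array([429., -59.,  39.]))
[]
[]
```

View pics/top1.png

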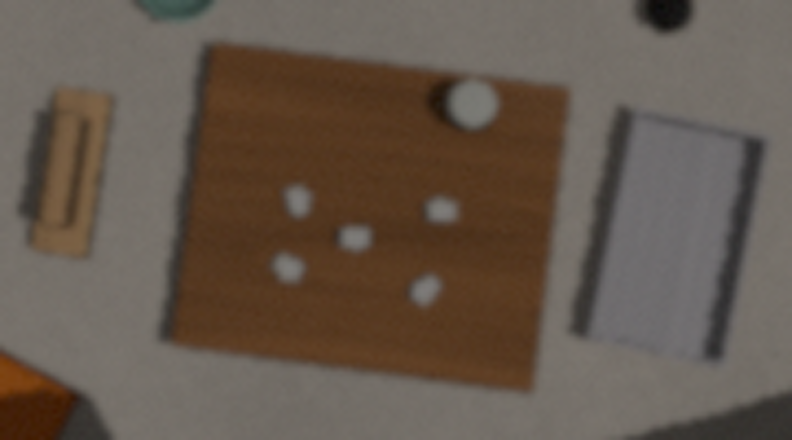

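The crop confirms it: the grey aluminium tray is at crop (675,230), beside the board's right end, with the scraper at (72,172) beyond the left end. First move: the open gripper, with its fingers in line along the tray's long side, goes behind the tray's outer wall.

Call:
{"name": "play_rows", "arguments": {"increments": [{"x":0.034,"y":0.037,"z":-0.017,"spin":0.155},{"x":0.068,"y":0.075,"z":-0.034,"spin":0.31},{"x":0.101,"y":0.112,"z":-0.051,"spin":0.465},{"x":0.135,"y":0.15,"z":-0.068,"spin":0.62},{"x":0.169,"y":0.187,"z":-0.085,"spin":0.775},{"x":0.202,"y":0.225,"z":-0.102,"spin":0.93},{"x":0.236,"y":0.262,"z":-0.119,"spin":1.08},{"x":0.236,"y":0.262,"z":-0.17,"spin":1.08},{"x":0.236,"y":0.262,"z":-0.2,"spin":1.08},{"x":0.236,"y":0.262,"z":-0.2,"spin":1.08}]}}

```text
validation failed for argument at $.in...
```

Call:
{"name": "play_rows", "arguments": {"increments": [{"x":0.034,"y":0.037,"z":-0.017,"spin":0.155,"grip":-1},{"x":0.068,"y":0.075,"z":-0.034,"spin":0.31,"grip":-1},{"x":0.101,"y":0.112,"z":-0.051,"spin":0.465,"grip":-1},{"x":0.135,"y":0.15,"z":-0.068,"spin":0.62,"grip":-1},{"x":0.169,"y":0.187,"z":-0.085,"spin":0.775,"grip":-1},{"x":0.202,"y":0.225,"z":-0.102,"spin":0.93,"grip":-1},{"x":0.236,"y":0.262,"z":-0.119,"spin":1.08,"grip":-1},{"x":0.236,"y":0.262,"z":-0.17,"spin":1.08,"grip":-1},{"x":0.236,"y":0.262,"z":-0.2,"spin":1.08,"grip":-1},{"x":0.236,"y":0.262,"z":-0.2,"spin":1.08,"grip":-1}]}}

```text
clock: 1.9
eef_pos: [0.4495, -0.3238, 0.0374]
orientation: [0.755, 0.656, -0.0, -0.002]
force: [-0.4, -0.3, -0.2]
gripper_width: 1.0
finger_force: 0.0
```

Call:
{"name": "play_rows", "arguments": {"increments": [{"x":0,"y":0,"z":-0.015,"spin":0,"grip":-1},{"x":0,"y":0,"z":-0.026,"spin":0,"grip":-1},{"x":0,"y":0,"z":-0.026,"spin":0,"grip":-1},{"x":0.001,"y":0.01,"z":-0.026,"spin":0,"grip":-1},{"x":0.003,"y":0.02,"z":-0.026,"spin":0,"grip":-1},{"x":0.004,"y":0.028,"z":-0.026,"spin":0,"grip":-1},{"x":0.005,"y":0.036,"z":-0.026,"spin":0,"grip":-1},{"x":0.006,"y":0.044,"z":-0.026,"spin":0,"grip":-1},{"x":0.007,"y":0.05,"z":-0.026,"spin":0,"grip":-1},{"x":0.008,"y":0.055,"z":-0.026,"spin":0,"grip":-1}]}}

```text
clock: 3.15
eef_pos: [0.459, -0.2698, 0.0134]
orientation: [0.755, 0.656, -0.0, 0.0]
force: [-0.9, -3.4, 2.1]
gripper_width: 0.998
finger_force: 1.7
```

Run:
```python
from h import *
a=r.get_image("top"); s=r.sense(); print(s["eef_pos"],s["force"])
P=cloud(a); m=a["range_z"]>0
print("tray",rect(P,m,.012,.029,(.36,.6,-.34,-.155)))
cv2.imwrite("pics/top2.png",cv2.resize(a["frame"][165:265,170:350,::-1],None,fx=4.4,fy=4.4,interpolation=cv2.INTER_CUBIC))
```

```text
[ 0.45892857 -0.26922323  0.01333271] [ 1.21347374 -0.89194492  1.5944158 ]
tray (142, array([ 467.8, -235.5]), array([178.9, 184.1]), 82.53, np.float64(25.2))
```

View pics/top2.png

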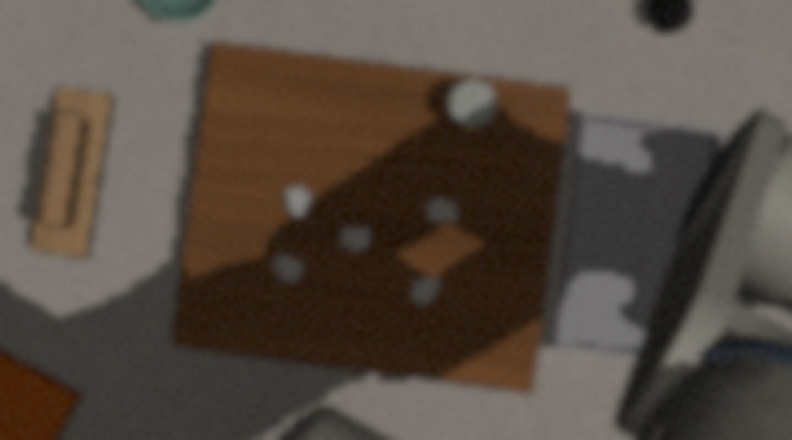

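The tray (crop (640,235)) is now nearly parallel to the board's right edge with a gap of a few millimetres. I'll push it home gently.

Call:
{"name": "play_rows", "arguments": {"increments": [{"x":0,"y":0.002,"z":0,"spin":0,"grip":-1},{"x":0.001,"y":0.004,"z":0,"spin":0,"grip":-1},{"x":0.001,"y":0.005,"z":0,"spin":0,"grip":-1},{"x":0.001,"y":0.006,"z":0,"spin":0,"grip":-1},{"x":0.001,"y":0.007,"z":0,"spin":0,"grip":-1},{"x":0.001,"y":0.0075,"z":0,"spin":0,"grip":-1},{"x":0.001,"y":0.008,"z":0,"spin":0,"grip":-1},{"x":0.001,"y":0.008,"z":0,"spin":0,"grip":-1},{"x":0.001,"y":0.008,"z":0,"spin":0,"grip":-1},{"x":0.001,"y":0.008,"z":0,"spin":0,"grip":-1}]}}

```text
clock: 4.45
eef_pos: [0.4597, -0.2618, 0.0132]
orientation: [0.755, 0.656, 0.0, -0.0]
force: [0.4, -0.6, 0.6]
gripper_width: 1.0
finger_force: 0.2
```

Call:
{"name": "play_rows", "arguments": {"increments": [{"x":0,"y":0.001,"z":0,"spin":0,"grip":-1},{"x":0,"y":0.0015,"z":0,"spin":0,"grip":-1},{"x":0,"y":0.002,"z":0,"spin":0,"grip":-1},{"x":0,"y":0.0025,"z":0,"spin":0,"grip":-1},{"x":0,"y":0.003,"z":0,"spin":0,"grip":-1},{"x":0,"y":0.003,"z":0,"spin":0,"grip":-1},{"x":0,"y":0.0035,"z":0,"spin":0,"grip":-1},{"x":0,"y":0.0035,"z":0,"spin":0,"grip":-1},{"x":0,"y":0.0035,"z":0,"spin":0,"grip":-1},{"x":0,"y":0.0035,"z":0,"spin":0,"grip":-1}]}}

```text
clock: 5.7
eef_pos: [0.4598, -0.2586, 0.0133]
orientation: [0.755, 0.656, -0.0, 0.0]
force: [-1.9, -3.0, -0.4]
gripper_width: 0.997
finger_force: 1.7
```

Call:
{"name": "play_rows", "arguments": {"increments": [{"x":0,"y":0.0005,"z":0,"spin":0,"grip":-1},{"x":0,"y":0.001,"z":0,"spin":0,"grip":-1},{"x":0,"y":0.001,"z":0,"spin":0,"grip":-1},{"x":0,"y":0.0015,"z":0,"spin":0,"grip":-1},{"x":0,"y":0.0015,"z":0,"spin":0,"grip":-1},{"x":0,"y":0.002,"z":0,"spin":0,"grip":-1},{"x":0,"y":0.002,"z":0,"spin":0,"grip":-1},{"x":0,"y":0.002,"z":0,"spin":0,"grip":-1},{"x":0,"y":0.002,"z":0,"spin":0,"grip":-1},{"x":0,"y":0.002,"z":0,"spin":0,"grip":-1}]}}

```text
clock: 6.95
eef_pos: [0.4598, -0.2583, 0.0135]
orientation: [0.755, 0.656, -0.001, 0.001]
force: [-6.3, -15.1, -1.1]
gripper_width: 1.003
finger_force: 8.1
```

The tray is flush: the push stopped dead at 16 N. Now back off, lift and go to the scraper.

Call:
{"name": "play_rows", "arguments": {"increments": [{"x":-0.002,"y":-0.012,"z":0,"spin":0,"grip":-1},{"x":-0.003,"y":-0.02,"z":0.0,"spin":0,"grip":-1},{"x":-0.003,"y":-0.02,"z":0.05,"spin":0,"grip":-1},{"x":-0.003,"y":-0.02,"z":0.1,"spin":0.1,"grip":-1},{"x":0.0,"y":0.0,"z":0.14,"spin":0.28,"grip":-1},{"x":0.006,"y":0.05,"z":0.14,"spin":0.46,"grip":-1},{"x":0.013,"y":0.11,"z":0.14,"spin":0.64,"grip":-1},{"x":0.02,"y":0.17,"z":0.14,"spin":0.82,"grip":-1},{"x":0.028,"y":0.23,"z":0.14,"spin":1.0,"grip":-1},{"x":0.035,"y":0.29,"z":0.14,"spin":1.18,"grip":-1}]}}

```text
clock: 8.2
eef_pos: [0.4949, 0.0355, 0.1535]
orientation: [0.259, 0.966, 0.0, 0.0]
force: [0.9, 0.6, 0.3]
gripper_width: 0.996
finger_force: 0.0
```

Call:
{"name": "play_rows", "arguments": {"increments": [{"x":0.007,"y":0.05,"z":0,"spin":0.12,"grip":-1},{"x":0.014,"y":0.1,"z":0.0,"spin":0.24,"grip":-1},{"x":0.021,"y":0.16,"z":0,"spin":0.362,"grip":-1},{"x":0.021,"y":0.16,"z":0,"spin":0.362,"grip":-1},{"x":0.021,"y":0.16,"z":0,"spin":0.362,"grip":-1},{"x":0.021,"y":0.16,"z":0,"spin":0.362,"grip":-1},{"x":0.021,"y":0.16,"z":0,"spin":0.362,"grip":-1},{"x":0.021,"y":0.16,"z":0,"spin":0.362,"grip":-1},{"x":0.021,"y":0.16,"z":0,"spin":0.362,"grip":-1},{"x":0.021,"y":0.16,"z":0,"spin":0.362,"grip":-1}]}}

```text
clock: 9.45
eef_pos: [0.5158, 0.1934, 0.1533]
orientation: [0.084, 0.996, 0.0, 0.0]
force: [0.2, 0.3, -0.6]
gripper_width: 1.003
finger_force: 0.0
```

Run:
```python
from h import *
a=r.get_image("top"); s=r.sense(); print(s["eef_pos"],s["orientation"],s["qpos"])
P=cloud(a); m=a["range_z"]>0
print("tray",rect(P,m,.012,.029,(.36,.6,-.34,-.155)))
q=(P[...,2]>.017)&(P[...,2]<.0285)&(P[...,1]<-.16)&(P[...,1]>-.3)&(P[...,0]>.36)&(P[...,0]<.56); p=P[q][:,:2]*1e3-[481.8,-21.5]
an=np.radians(-8.05); B=np.c_[p@[np.cos(an),np.sin(an)],p@[-np.sin(an),np.cos(an)]]
print(np.percentile(B,[0,2,98,100],axis=0).round(1))
```

```text
[0.5158026  0.19351341 0.15328851] [8.43296603e-02 9.96437910e-01 6.17292654e-06 2.22867618e-05] [ 3.56201266e-01  3.39159848e-01  1.87062211e+00 -9.77291515e-06
  9.31765119e-01 -1.04572937e+00]
tray (188, array([ 472.8, -206.6]), array([102. , 193.8]), 88.97, np.float64(24.9))
[[ -76.4 -231.3]
 [ -75.9 -230.2]
 [  93.2 -130. ]
 [  95.3 -127.5]]
```

Call:
{"name": "play_rows", "arguments": {"increments": [{"x":0,"y":0,"z":-0.04,"spin":0,"grip":-1},{"x":0,"y":0,"z":-0.08,"spin":0,"grip":-1},{"x":0,"y":0,"z":-0.105,"spin":0,"grip":-1},{"x":0,"y":0,"z":-0.117,"spin":0,"grip":-1},{"x":0,"y":0,"z":-0.117,"spin":0,"grip":-1},{"x":0,"y":0,"z":-0.117,"spin":0,"grip":1},{"x":0,"y":0,"z":-0.117,"spin":0,"grip":1},{"x":0,"y":0,"z":-0.117,"spin":0,"grip":1},{"x":0,"y":0,"z":-0.117,"spin":0,"grip":1},{"x":0,"y":0,"z":-0.117,"spin":0,"grip":1}], "force": 60}}

```text
clock: 10.75
eef_pos: [0.5162, 0.1937, 0.0368]
orientation: [0.084, 0.996, 0.0, 0.0]
force: [-1.8, 1.5, 6.5]
gripper_width: 0.204
finger_force: 59.1
```

Call:
{"name": "play_rows", "arguments": {"increments": [{"x":0,"y":0,"z":0.02,"spin":0,"grip":1},{"x":0,"y":0,"z":0.06,"spin":0,"grip":1},{"x":0,"y":0,"z":0.065,"spin":0,"grip":1},{"x":-0.012,"y":-0.038,"z":0.065,"spin":0.01,"grip":1},{"x":-0.024,"y":-0.076,"z":0.065,"spin":0.02,"grip":1},{"x":-0.035,"y":-0.112,"z":0.065,"spin":0.028,"grip":1},{"x":-0.035,"y":-0.112,"z":0.065,"spin":0.028,"grip":1},{"x":-0.035,"y":-0.112,"z":0.048,"spin":0.028,"grip":1},{"x":-0.035,"y":-0.112,"z":0.036,"spin":0.028,"grip":1},{"x":-0.035,"y":-0.112,"z":0.033,"spin":0.028,"grip":1}]}}

```text
clock: 12.0
eef_pos: [0.4801, 0.0818, 0.0681]
orientation: [0.07, 0.998, -0.0, -0.001]
force: [0.3, 0.4, -2.2]
gripper_width: 0.2
finger_force: 59.3
```

Run:
```python
from h import *
s=r.sense(); print(s["eef_pos"],s["orientation"],s["force"])
a=r.get_image("scene")
cv2.imwrite("pics/scene1.png",cv2.resize(a["frame"][120:260,150:400,::-1],None,fx=3.2,fy=3.2,interpolation=cv2.INTER_CUBIC))
```

```text
[0.48008569 0.08183722 0.06810135] [ 7.01047729e-02  9.97539093e-01 -2.28968173e-04 -1.01276685e-03] [ 0.27151115  0.37541074 -2.22044494]
```

View pics/scene1.png

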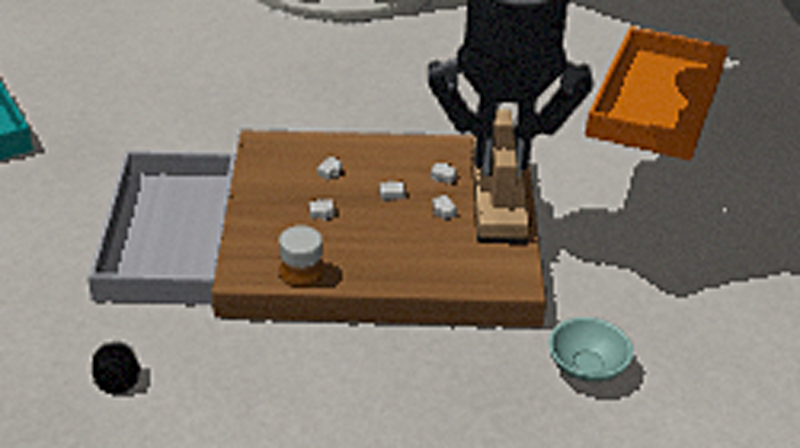

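The scene crop shows the tray flush at the board's left end (170,230), the scraper held level on the board at (503,190) behind all five shards (320–445, 165–210), and the jar clear at (300,255). Now the sweep.

Call:
{"name": "play_rows", "arguments": {"increments": [{"x":-0.001,"y":-0.008,"z":-0.0005,"spin":0,"grip":1},{"x":-0.003,"y":-0.021,"z":-0.0005,"spin":0,"grip":1},{"x":-0.005,"y":-0.034,"z":-0.0005,"spin":0,"grip":1},{"x":-0.007,"y":-0.047,"z":-0.0005,"spin":0,"grip":1},{"x":-0.0085,"y":-0.06,"z":-0.0005,"spin":0,"grip":1},{"x":-0.0105,"y":-0.073,"z":-0.0005,"spin":0,"grip":1},{"x":-0.012,"y":-0.086,"z":-0.0005,"spin":0,"grip":1},{"x":-0.014,"y":-0.099,"z":-0.0005,"spin":0,"grip":1},{"x":-0.016,"y":-0.112,"z":-0.0005,"spin":0,"grip":1},{"x":-0.0175,"y":-0.124,"z":-0.0005,"spin":0,"grip":1}]}}

```text
clock: 13.3
eef_pos: [0.4631, -0.0433, 0.0688]
orientation: [0.07, 0.998, -0.0, -0.0]
force: [0.2, 0.5, -1.6]
gripper_width: 0.203
finger_force: 59.2
```

Run:
```python
from h import *
s=r.sense(); print(s["eef_pos"],s["force"])
a=r.get_image("scene")
cv2.imwrite("pics/scene2.png",cv2.resize(a["frame"][120:260,150:400,::-1],None,fx=3.2,fy=3.2,interpolation=cv2.INTER_CUBIC))
```

```text
[ 0.46310317 -0.04328577  0.06876369] [ 0.18646722  0.49012591 -1.57454588]
```

View pics/scene2.png

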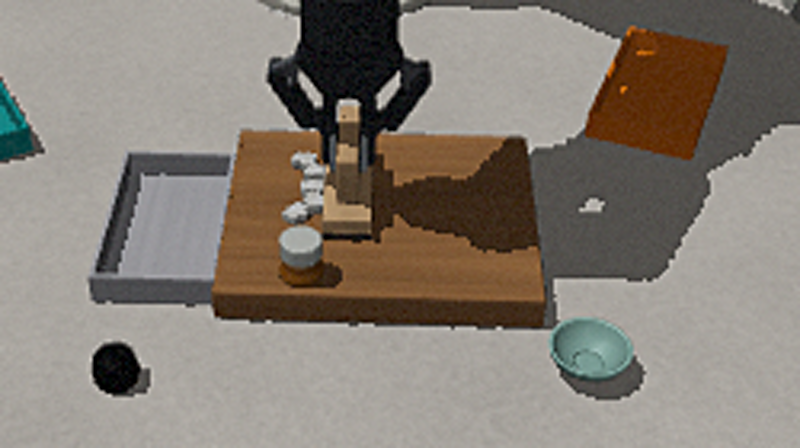

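All five shards lie in a row ahead of the scraper (crop (295–315, 158–213)) and clear of the jar. I'll continue over the edge.

Call:
{"name": "play_rows", "arguments": {"increments": [{"x":-0.0015,"y":-0.011,"z":-0.0005,"spin":0,"grip":1},{"x":-0.003,"y":-0.023,"z":-0.0005,"spin":0,"grip":1},{"x":-0.005,"y":-0.035,"z":-0.0005,"spin":0,"grip":1},{"x":-0.0065,"y":-0.047,"z":-0.0005,"spin":0,"grip":1},{"x":-0.008,"y":-0.059,"z":-0.0005,"spin":0,"grip":1},{"x":-0.01,"y":-0.071,"z":-0.0005,"spin":0,"grip":1},{"x":-0.0115,"y":-0.082,"z":-0.0005,"spin":0,"grip":1},{"x":-0.013,"y":-0.092,"z":-0.0005,"spin":0,"grip":1},{"x":-0.0145,"y":-0.102,"z":-0.0005,"spin":0,"grip":1},{"x":-0.0155,"y":-0.11,"z":-0.0005,"spin":0,"grip":1}]}}

```text
clock: 14.6
eef_pos: [0.4477, -0.1531, 0.0683]
orientation: [0.07, 0.998, -0.0, -0.0]
force: [-0.2, 0.3, -1.7]
gripper_width: 0.201
finger_force: 59.4
```

Run:
```python
from h import *
s=r.sense(); print(s["eef_pos"],s["force"])
a=r.get_image("scene")
cv2.imwrite("pics/scene3.png",cv2.resize(a["frame"][120:260,150:400,::-1],None,fx=3.2,fy=3.2,interpolation=cv2.INTER_CUBIC))
```

```text
[ 0.44767302 -0.15306047  0.06828059] [-0.15988943  0.32173695 -1.66148272]
```

View pics/scene3.png

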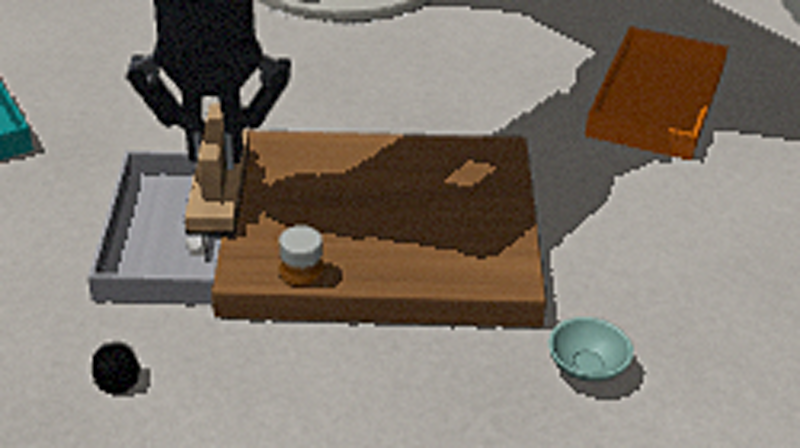

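The scraper is past the edge over the tray, the board behind it is clear, and a shard shows inside the tray at (195,243). Lift, go back over the board's middle and lower.

Call:
{"name": "play_rows", "arguments": {"increments": [{"x":0,"y":0,"z":0.015,"spin":0,"grip":1},{"x":0,"y":0,"z":0.035,"spin":0,"grip":1},{"x":0.005,"y":0.034,"z":0.035,"spin":0,"grip":1},{"x":0.01,"y":0.072,"z":0.035,"spin":0,"grip":1},{"x":0.016,"y":0.11,"z":0.035,"spin":0,"grip":1},{"x":0.021,"y":0.145,"z":0.035,"spin":0,"grip":1},{"x":0.021,"y":0.15,"z":0.035,"spin":0,"grip":1},{"x":0.021,"y":0.15,"z":0.02,"spin":0,"grip":1},{"x":0.021,"y":0.15,"z":0.007,"spin":0,"grip":1},{"x":0.021,"y":0.15,"z":0.003,"spin":0,"grip":1}]}}

```text
clock: 15.9
eef_pos: [0.4677, -0.0031, 0.0699]
orientation: [0.071, 0.997, -0.0, -0.001]
force: [-0.6, 0.8, -2.0]
gripper_width: 0.201
finger_force: 59.4
```

Run:
```python
from h import *
s=r.sense(); print(s["eef_pos"],s["force"])
a=r.get_image("scene"); b=r.get_image("top")
A=cv2.resize(a["frame"][120:260,150:400,::-1],(800,448),interpolation=cv2.INTER_CUBIC)[80:330,60:460]
B=cv2.resize(b["frame"][180:260,270:350,::-1],(400,400),interpolation=cv2.INTER_CUBIC)
A=cv2.resize(A,(400,250)); A=cv2.copyMakeBorder(A,0,150,0,0,0)
cv2.imwrite("pics/c4.png",np.hstack([np.clip(A*1.0,0,255),np.clip(B*1.6,0,255)]))
P=cloud(b)
q=(P[...,2]>.017)&(P[...,2]<.0285)&(P[...,1]<-.16)&(P[...,1]>-.3)&(P[...,0]>.36)&(P[...,0]<.56); p=P[q][:,:2]*1e3-[481.8,-21.5]
an=np.radians(-8.05); B=np.c_[p@[np.cos(an),np.sin(an)],p@[-np.sin(an),np.cos(an)]]
print(np.percentile(B,[0,2,98,100],axis=0).round(1))
```

```text
[ 0.46771725 -0.0031448   0.06985525] [-0.59795727  0.78024216 -2.00677827]
[[ -76.7 -230.3]
 [ -76.  -229.9]
 [  92.9 -129.6]
 [  95.2 -127.6]][ WARN:0@1.924] global loadsave.cpp:1063 imwrite_ Unsupported depth image for selected encoder is fallbacked to CV_8U.
```

View pics/c4.png

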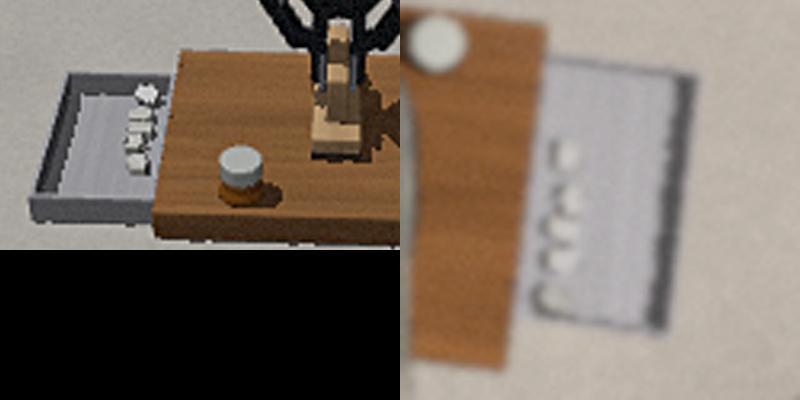

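The top view shows five shards inside the tray at (555,155), (570,200), (562,230), (560,262) and (552,298), with the tray still flush. Now I'll set the scraper down.

Call:
{"name": "play_rows", "arguments": {"increments": [{"x":0,"y":0,"z":-0.001,"spin":0,"grip":1},{"x":0,"y":0,"z":-0.0015,"spin":0,"grip":1},{"x":0,"y":0,"z":-0.002,"spin":0,"grip":1},{"x":0,"y":0,"z":-0.0025,"spin":0,"grip":1},{"x":0,"y":0,"z":-0.003,"spin":0,"grip":1},{"x":0,"y":0,"z":-0.003,"spin":0,"grip":1},{"x":0,"y":0,"z":-0.003,"spin":0,"grip":1},{"x":0,"y":0,"z":-0.003,"spin":0,"grip":1},{"x":0,"y":0,"z":-0.003,"spin":0,"grip":1},{"x":0,"y":0,"z":-0.003,"spin":0,"grip":1}]}}

```text
clock: 17.25
eef_pos: [0.4688, -0.0024, 0.0683]
orientation: [0.07, 0.998, 0.0, 0.0]
force: [-0.1, -0.5, -1.7]
gripper_width: 0.208
finger_force: 59.4
```

Call:
{"name": "play_rows", "arguments": {"increments": [{"x":0,"y":0,"z":-0.0005,"spin":0,"grip":1},{"x":0,"y":0,"z":-0.0005,"spin":0,"grip":1},{"x":0,"y":0,"z":-0.001,"spin":0,"grip":1},{"x":0,"y":0,"z":-0.001,"spin":0,"grip":1},{"x":0,"y":0,"z":-0.0015,"spin":0,"grip":1},{"x":0,"y":0,"z":-0.0015,"spin":0,"grip":1},{"x":0,"y":0,"z":-0.0015,"spin":0,"grip":1},{"x":0,"y":0,"z":-0.0015,"spin":0,"grip":1},{"x":0,"y":0,"z":-0.0015,"spin":0,"grip":1},{"x":0,"y":0,"z":-0.0015,"spin":0,"grip":1}]}}

```text
clock: 18.5
eef_pos: [0.4688, -0.0024, 0.0668]
orientation: [0.07, 0.998, 0.0, 0.0]
force: [-0.5, 0.6, 0.7]
gripper_width: 0.205
finger_force: 59.7
```

Contact: the force changed sign. I'll release and rise.

Call:
{"name": "play_rows", "arguments": {"increments": [{"x":0,"y":0,"z":0,"spin":0,"grip":0.4},{"x":0,"y":0,"z":0,"spin":0,"grip":0},{"x":0,"y":0,"z":0,"spin":0,"grip":-0.5},{"x":0,"y":0,"z":0,"spin":0,"grip":-0.5},{"x":0,"y":0,"z":0,"spin":0,"grip":-0.5},{"x":0,"y":0,"z":0.02,"spin":0,"grip":-0.5},{"x":0,"y":0,"z":0.05,"spin":0,"grip":-0.5},{"x":0,"y":0,"z":0.1,"spin":0,"grip":-0.5},{"x":0,"y":0,"z":0.15,"spin":0,"grip":-0.5},{"x":0,"y":0,"z":0.18,"spin":0,"grip":-0.5}]}}

```text
clock: 19.75
eef_pos: [0.4694, -0.0025, 0.2494]
orientation: [0.07, 0.998, 0.0, 0.001]
force: [0.3, -0.4, -0.4]
gripper_width: 0.751
finger_force: 0.0
```

Call:
{"name": "play_rows", "arguments": {"increments": [{"x":-0.02,"y":0.05,"z":0,"spin":0,"grip":-0.5},{"x":-0.04,"y":0.1,"z":0,"spin":0,"grip":-0.5},{"x":-0.06,"y":0.15,"z":0,"spin":0,"grip":-0.5},{"x":-0.08,"y":0.2,"z":0,"spin":0,"grip":-0.5},{"x":-0.1,"y":0.25,"z":0,"spin":0,"grip":-0.5},{"x":-0.12,"y":0.3,"z":0,"spin":0,"grip":-0.5},{"x":-0.12,"y":0.3,"z":0,"spin":0,"grip":-0.5},{"x":-0.12,"y":0.3,"z":0,"spin":0,"grip":-0.5},{"x":-0.12,"y":0.3,"z":0,"spin":0,"grip":-0.5},{"x":-0.12,"y":0.3,"z":0,"spin":0,"grip":-0.5}]}}

```text
clock: 21.0
eef_pos: [0.3492, 0.2967, 0.2468]
orientation: [0.071, 0.997, -0.0, 0.0]
force: [-0.5, 0.3, -0.1]
gripper_width: 0.749
finger_force: 0.0
```

Run:
```python
from h import *
a=r.get_image("scene"); b=r.get_image("top")
A=cv2.resize(a["frame"][120:260,150:400,::-1],(400,224),interpolation=cv2.INTER_CUBIC); A=cv2.copyMakeBorder(A,0,176,0,0,cv2.BORDER_CONSTANT)
B=cv2.resize(b["frame"][165:265,200:350,::-1],(400,267),interpolation=cv2.INTER_CUBIC); B=cv2.copyMakeBorder(B,0,133,0,0,cv2.BORDER_CONSTANT)
cv2.imwrite("pics/c5.png",np.hstack([A,cv2.convertScaleAbs(B,alpha=1.5)]))
P=cloud(b); an=np.radians(-8.05)
d=P[...,:2]*1e3-[481.8,-21.5]; X=d@[np.cos(an),np.sin(an)]; Y=d@[-np.sin(an),np.cos(an)]; Z=P[...,2]*1e3
q=(Z>17)&(Z<28.5)&(Y<-126)&(Y>-250)&(abs(X)<120)
print([np.percentile(v[q],[0,2,98,100]).round(1) for v in (X,Y)])
q=(Z>8)&(Z<60)&(Y<-137)&(Y>-225)&(X>-70)&(X<88)
for x,y,z in sorted(zip(X[q],Y[q],Z[q])): print(round(x),round(y),round(z),end=" | ")
print("scr",rect(P,b["range_z"]>0,.085,.105,(.35,.6,-.12,.12)))
```

```text
[array([-94.5, -76.3,  92.8,  95.2]), array([-231. , -229.8, -127. , -126.1])]
-70 -155 9 | -69 -157 16 | -69 -161 16 | -68 -145 8 | -68 -171 8 | -67 -148 10 | -67 -202 9 | -67 -150 23 | -66 -206 8 | -66 -153 23 | -66 -157 21 | -66 -160 17 | -65 -163 23 | -65 -218 12 | -65 -144 12 | -64 -147 22 | -64 -224 8 | -64 -150 20 | -63 -153 22 | -63 -157 15 | -63 -186 8 | -62 -160 15 | -62 -211 9 | -61 -144 14 | -61 -147 21 | -61 -224 8 | -61 -150 16 | -60 -153 13 | -60 -156 19 | -59 -160 12 | -59 -163 14 | -59 -165 19 | -58 -147 12 | -58 -173 10 | -58 -223 11 | -57 -150 14 | -57 -153 17 | -57 -225 22 | -57 -156 16 | -57 -182 10 | -56 -160 9 | -56 -188 9 | -55 -191 13 | -55 -169 9 | -55 -197 13 | -54 -149 14 | -54 -153 9 | -53 -155 21 | -53 -162 11 | -53 -213 9 | -53 -140 9 | -51 -175 11 | -51 -200 11 | -50 -181 10 | -50 -210 10 | -49 -219 11 | -48 -222 9 | -48 -174 11 | -46 -142 11 | -46 -219 10 | -44 -157 18 | -43 -161 14 | -43 -142 8 | -42 -148 12 | -41 -151 14 | -41 -154 10 | -41 -157 15 | -40 -161 11 | -40 -212 9 | -40 -164 12 | -40 -141 11 | -39 -167 11 | -39 -218 10 | -39 -199 11 | -38
[... 2881 characters left out ...]
0 | 55 -210 11 | 55 -184 9 | 57 -146 10 | 58 -203 9 | 58 -207 8 | 59 -158 8 | 59 -184 8 | 60 -145 11 | 60 -222 8 | 61 -177 10 | 61 -180 12 | 62 -187 10 | 62 -139 9 | 63 -193 9 | 63 -148 12 | 65 -158 9 | 66 -141 9 | 66 -145 8 | 67 -173 9 | 68 -180 10 | 68 -208 9 | 69 -141 8 | 69 -192 9 | 70 -199 9 | 71 -179 8 | 71 -205 8 | 71 -182 12 | 73 -172 10 | 74 -153 9 | 74 -205 8 | 75 -208 9 | 76 -192 9 | 76 -195 9 | 76 -146 9 | 77 -175 10 | 78 -207 10 | 78 -185 10 | 79 -168 12 | 80 -146 8 | 80 -152 9 | 80 -178 9 | 81 -156 8 | 81 -184 9 | 82 -219 11 | 83 -171 10 | 83 -149 10 | 85 -187 9 | 86 -197 9 | 86 -222 10 | 87 -177 10 | scr (162, array([467.9,  -5.4]), array([18.1, 79.1]), 82.1, np.float64(93.9))
```

View pics/c5.png

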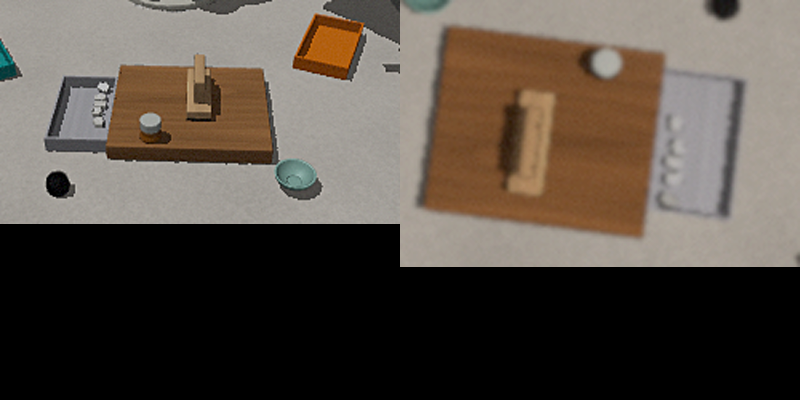

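The final pictures show the scraper standing on the cleared board, five shards in the flush tray with none above the rim, and the jar, dish and charcoal undisturbed. Handing in.

```bash
python3 -c "
from station import r
print(r.hand_in())"
```

```text
the job is handed in; nothing more can be done
None
```

I pushed the tray flush, swept all five shards into it and left the scraper standing rubber face down on the cleared board. I handed the job in at about 21 s; no verdict came back.

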